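# Refit the heat sinks to the repaired boards

## Task

Four circuit boards on the repair bench are waiting for their finned aluminium heat sinks. Set each heat sink down (do not drop it), fins up, centred and square, on the bare chip that is the same size as its base (smallest sink on the smallest chip, and so on up to the largest; the fins may run either way). Leave the black relay block and the round capacitor standing where they are.

Things in the scene. Friction and masses are not known exactly. Their poses are not given: they have to be found in the camera images.
- sink_28: loose heat sink, the smallest of four: bare aluminium block with upright parallel fins, 28 x 28 mm and 30 mm tall, base 6 mm thick; may be gripped across either pair of parallel sides. Origin at the centre of its underside, z up, fins run along its x; it starts upright on the bench (z = 0), base down.
- sink_38: loose heat sink, the second smallest of four: bare aluminium block with upright parallel fins, 38 x 38 mm and 30 mm tall, base 6 mm thick; may be gripped across either pair of parallel sides. Origin at the centre of its underside, z up, fins run along its x; it starts upright on the bench (z = 0), base down.
- sink_48: loose heat sink, the second largest of four: bare aluminium block with upright parallel fins, 48 x 48 mm and 30 mm tall, base 6 mm thick; may be gripped across either pair of parallel sides. Origin at the centre of its underside, z up, fins run along its x; it starts upright on the bench (z = 0), base down.
- sink_58: loose heat sink, the largest of four: bare aluminium block with upright parallel fins, 58 x 58 mm and 30 mm tall, base 6 mm thick; may be gripped across either pair of parallel sides. Origin at the centre of its underside, z up, fins run along its x; it starts upright on the bench (z = 0), base down.
- board_28: fixed green circuit board on a black carrier 96 x 96 mm, board top 8 mm above the bench. In its middle a square steel chip lid, the smallest of the four, 28 x 28 mm, flat top 11 mm above the bench. Origin: centre of the carrier's underside, below the chip's centre; x, y along the edges of board and chip. Small parts along its y edges (over 35 mm out) reach 13 mm above the bench.
- board_38: fixed green circuit board on a black carrier 96 x 96 mm, board top 8 mm above the bench. In its middle a square steel chip lid, the second smallest of the four, 38 x 38 mm, flat top 11 mm above the bench. Origin: centre of the carrier's underside, below the chip's centre; x, y along the edges of board and chip. Small parts along its y edges (over 35 mm out) reach 13 mm above the bench.
- board_48: fixed green circuit board on a black carrier 96 x 96 mm, board top 8 mm above the bench. In its middle a square steel chip lid, the second largest of the four, 48 x 48 mm, flat top 11 mm above the bench. Origin: centre of the carrier's underside, below the chip's centre; x, y along the edges of board and chip. Small parts along its y edges (over 35 mm out) reach 13 mm above the bench.
- board_58: fixed green circuit board on a black carrier 96 x 96 mm, board top 8 mm above the bench. In its middle a square steel chip lid, the largest of the four, 58 x 58 mm, flat top 11 mm above the bench. Origin: centre of the carrier's underside, below the chip's centre; x, y along the edges of board and chip. Small parts along its y edges (over 35 mm out) reach 13 mm above the bench.
- relay: loose smooth black plastic relay block, 30 x 30 mm and 34 mm tall, no fins, standing on the bench; not to be moved. Origin at the centre of its underside, z up.
- capacitor: loose black round capacitor can with a silver top, 32 mm diameter and 36 mm tall, standing on the bench; not to be moved. Origin at the centre of its underside, z up.
Things that resemble listed ones, but are neither listed nor needed, are in the scene too. What is shaped like the board_48 but pink or red is not meant.

How it is judged:
By the outcome, as a careful person would: the job done as asked, in the order asked, and still so for the second after the job is handed in, with the robot touching nothing.
It also fails if it takes over 93 s, if anything falls off the work surface, if the arm or the gripper's body presses on something with over 40 N, if the wrist force passes 120 N, or if a joint passes its speed limit or range.

## Robot

A 6-joint arm with a two-finger parallel gripper is mounted at the origin on the work surface. World frame = base frame: x ahead of the robot, y to its left, z up, the work surface at z = 0. Lengths are in mm, angles in rad, forces in N, time in s.
With the tool pointing down it reaches from about 400 to 925 mm from the base axis. Payload 12.5 kg.
Tool frame: the origin (TCP) lies midway between the tips of the shut fingers; the grasp point (between the pads) lies 19 mm behind it (env.pinch_z is the z of the grasp point in the tool frame, in mm); z points along the fingers, y is the line along which they close (so a half turn about z gives the same grasp; the last joint's range is limited). The gripper opens to 95 mm and grips with 3 to 60 N. Pads are 20 mm wide; open, the fingers measure 119 mm over their backs; the gripper's body (75 mm by 180 mm) begins 59 mm behind the grasp point.
Start: joints at [-1.276, 0.491, 1.559, -0, 1.092, -0.106], TCP at [243.871, -575.477, 214.661] pointing down, gripper open.
Joint ranges: [-3.1, 3.1], [-0.84, 2.19], [0.05, 2.79], [-1.13, 4.28], [0.06, 2.93], [-2.69, 2.69]. Speed limits (rad/s): [2.22, 2.22, 2.79, 3.14, 3.14, 3.14].

## Interface

Orientations are given as [roll, pitch, yaw] about the fixed x, y, z axes, in that order (R = Rz(yaw) Ry(pitch) Rx(roll)).
In Python, from cell import env, eyes gives the robot as it stands.
- The arm moves only by the shell command python3 -m inch 'ROWS'. ROWS is JSON, a list of rows, each a list of 3 entries, a list of its own where there are three numbers: the shift along the tool's x, y, z in units of 60 mm (1.0 is 60 mm), then the turn about the tool's z in units of 5 degrees (1.0 is 5 degrees), then the closure, from -1 (fully open) to 1 (shut). In form: [[[tx, ty, tz], turn, claw], ...]. A call has exactly 10 rows; each row shifts and turns the commanded pose from where the row before left it, along the tool's axes as they then stand; what a row does not reach is not made up. A row lasts 1/8 s, in which the tool goes at most 62.5 mm and 10.7 degrees, less where a joint would pass 70% of its speed; a pose out of reach is approached as far as the arm can. A call is refused whole if a number of a shift passes 1 or a number of a turn 1, either way. A call with a gripper value outside its range is refused whole. The fingers move at their own pace and stop on an object; the grip force is fixed at half the most. Time passes only in rows, so rows that do not move let the fingers close, or fill a call up. It gives the time, the measured TCP pose, the force, the opening and the grip force at its end, in the units of the state.
- env.state(): the state, without advancing time (a new reading comes with each control period).
- eyes.read_camera(name): name is "scene" or "top" or "wrist"; returns a dict with "pixels" (384x512x3 uint8, red, green, blue), "fx", "fy", "cx", "cy" (pixels), "extrinsics" (4x4, takes a point from world to camera coordinates). Camera axes: x right, y down, z forward; pixel columns grow to the right and rows downward; lengths in mm; the calibration is good to about 2 mm. A picture is of the moment at which its call begins. There is no depth.
- env.job_done(): hands the job in; it is judged then, once.
Trained networks look in a picture, given as the dict that the camera call returned (one of the last four; its "shot" number tells which), for a name from the list of things; names that differ only in an ending like _2 or _b are one class to them, and where a whole thing is asked for, a point or a joint stands for the part that bears it (a point fixed in the world has none). Each returns a list of dicts, best first, with "score" (0 to 1); they miss things now and then, are a little off and sometimes report something else, mostly with a low value. They report only what shows in the picture. A call takes as long as a camera call. They do not tell look-alikes from the thing itself.
- eyes.boxes_of(name, picture): "centre" ([row, column] in pixels, amid what is visible of it).
- eyes.cut_out(name, picture): "mask" (384x512 bool, what is visible of it) and "centre" ([row, column] in pixels, amid what is visible of it).
- eyes.spot_point(name, picture): "centre" ([row, column] in pixels: a listed point, or the origin of a listed thing).
The state is a dict: "t": time; "joints": joint angles; "qvel": joint speeds; "tau": joint torques, N m; "eef_pos": TCP position; "tcp_rot": TCP orientation; "ft_force": force on the tool from outside, world axes, zero at the start; "moment": the same for the moment, N m; "opening": opening from 0.0 (shut) to 1.0 (fully open); "grip_force": force on a finger pad.
Only numpy, scipy, OpenCV 4.12 (cv2) and the standard library are available. Lean on these libraries where they do the work, as an engineer would, in place of code of your own. Each camera call takes 0.05 s, during which the arm holds its last target. There are 200 camera calls.

## Working session

There is one attempt and no reset: what is moved stays moved. The work goes in short steps, Python scripts to look and compute and a shell command to move; the robot and the scene stay as the last step left them, time stands still between calls to the robot, and variables do not carry over. Pictures are saved under pics/ and viewed, at most 14 in all, crops included, and the job is handed in when it is done.

```bash
ls; mkdir -p pics
python3 - <<'E'
from cell import env,eyes
import cv2,numpy as np
for n in ["top","scene"]:
    p=eyes.read_camera(n); cv2.imwrite(f"pics/{n}0.png",cv2.resize(p["pixels"][:,:,::-1],(800,600),interpolation=cv2.INTER_CUBIC))
    print(n,p["fx"],p["fy"],p["cx"],p["cy"],np.round(p["extrinsics"],3).tolist())
    if n=="top":
        for k in ["sink_28","board_28","relay","capacitor"]:
            print(k,[(np.round(d["centre"]).tolist(),round(d["score"],2)) for d in eyes.boxes_of(k,p)])
print(env.state(),env.pinch_z)
E
```

```text
pics
top 419.7921724896294 419.7921724896294 259.3800751628914 185.05571185071162 [[-0.003, -1.0, 0.027, -89.969], [-0.999, 0.001, -0.047, 553.908], [0.047, -0.028, -0.999, 1155.918], [0.0, 0.0, 0.0, 1.0]]
sink_28 [([232.0, 350.0], 0.91), ([238.0, 95.0], 0.82), ([230.0, 148.0], 0.61)]
board_28 [([161.0, 189.0], 0.88), ([166.0, 413.0], 0.88), ([123.0, 365.0], 0.76), ([236.0, 395.0], 0.76), ([164.0, 266.0], 0.75), ([181.0, 97.0], 0.63), ([181.0, 353.0], 0.55)]
relay [([214.0, 200.0], 0.48)]
capacitor [([180.0, 97.0], 0.39)]
scene 428.8286951601288 428.8286951601288 254.08343013777315 190.7241304433246 [[0.871, 0.491, 0.006, -471.573], [0.267, -0.464, -0.845, -159.217], [-0.412, 0.737, -0.535, 1795.627], [0.0, 0.0, 0.0, 1.0]]
{'t': 0.3, 'joints': array([-1.27562236e+00,  4.91168967e-01,  1.55905746e+00,  1.76215965e-05,
        1.09171126e+00, -1.05622279e-01]), 'qvel': array([-1.09861168e-03, -1.28506346e-03, -2.12049357e-03,  5.59616849e-05,
       -1.67782809e-03,  2.53325149e-04]), 'tau': array([-1.54833277e-03, -6.11934972e+01, -2.58070081e+01,  6.91964035e-02,
        4.61504166e-02, -5.38585982e-05]), 'eef_pos': array([ 243.83964285, -575.40764103,  214.43949049]), 'tcp_rot': array([-3.14125119e+00, -5.19233969e-05,  4.00788108e-01]), 'ft_force': array([-0.61628555, -0.09992558,  0.43711343]), 'moment': array([-0.01857682, -0.00111829,  0.00233337]), 'grip_force': 0.0, 'opening': 0.999717342977082} -18.8
```

View pics/top0.png

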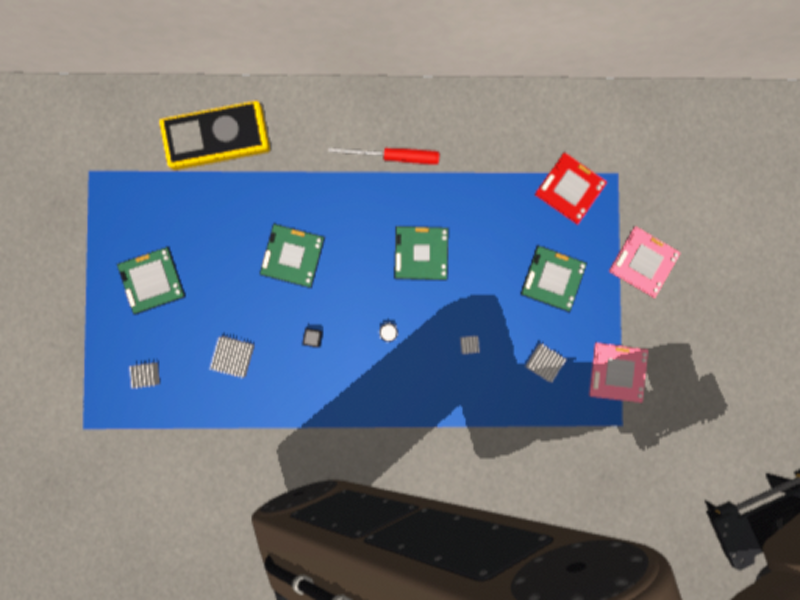

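View pics/scene0.png

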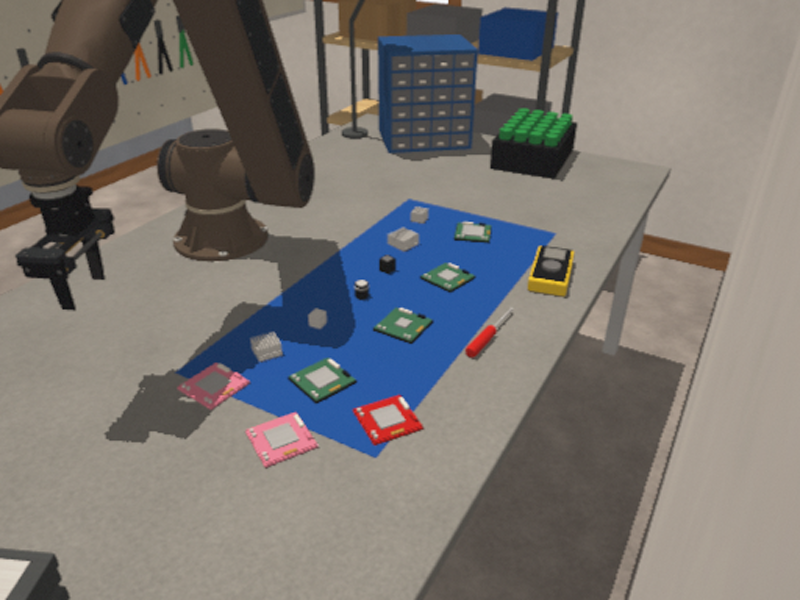

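Top view (800x600 pixels): sinks are 38 at (144,374), 58 at (232,356), 28 at (470,345) and 48 at (546,361). Green boards are 58 at (151,281), 38 at (292,255), 28 at (421,252) and 48 at (553,278). The relay is at (312,336) and the capacitor at (388,330). The red and pink boards are decoys.

```bash
cat > h.py <<'E'
import numpy as np,cv2
from scipy.optimize import minimize
from cell import env,eyes
def proj(P,p):
    E=p["extrinsics"]; q=P@E[:3,:3].T+E[:3,3]
    return np.c_[p["fx"]*q[:,0]/q[:,2]+p["cx"],p["fy"]*q[:,1]/q[:,2]+p["cy"]]
def unproj(u,v,z,p):
    E=p["extrinsics"]; R=E[:3,:3]; c=-R.T@E[:3,3]
    d=R.T@np.array([(u-p["cx"])/p["fx"],(v-p["cy"])/p["fy"],1]); return c+d*(z-c[2])/d[2]
def box(x,y,a,w,z0,z1):
    s=w/2*np.array([[-1,-1],[1,-1],[1,1],[-1,1]]); R=np.array([[np.cos(a),-np.sin(a)],[np.sin(a),np.cos(a)]])
    s=s@R.T+[x,y]; return np.r_[np.c_[s,[z0]*4],np.c_[s,[z1]*4]]
def hull_of(p,u,v,sat=70,lo=0):
    hsv=cv2.cvtColor(p["pixels"],cv2.COLOR_RGB2HSV); m=((hsv[...,1]<sat)&(hsv[...,2]>lo)).astype(np.uint8)
    n,l,st,_=cv2.connectedComponentsWithStats(m,connectivity=4)
    k=4; w=l[max(0,v-k):v+k+1,max(0,u-k):u+k+1]; w=w[w>0]; i=np.bincount(w).argmax()
    return (l==i),st[i]
def fit(p,mask,st,w,z0,z1,fixw=True):
    x0,y0,bw,bh=st[:4]; k=max(2,int(400/max(bw,bh))); pad=6
    o=np.array([x0-pad,y0-pad]); size=(int((bw+2*pad)*k),int((bh+2*pad)*k))
    cs,_=cv2.findContours(cv2.resize(mask[max(o[1],0):y0+bh+pad,max(o[0],0):x0+bw+pad].astype(np.uint8),size if min(o)>=0 else None,fx=k,fy=k,interpolation=cv2.INTER_LINEAR) if 0 else cv2.resize(mask[y0:y0+bh,x0:x0+bw].astype(np.uint8),(bw*k,bh*k),interpolation=cv2.INTER_NEAREST),0,2)
    T=np.zeros(size[::-1],np.uint8); cv2.fillConvexPoly(T,cv2.convexHull(np.vstack(cs))+pad*k,1)
    T=cv2.GaussianBlur(T.astype(np.float32),(0,0),k*.5)
    def f(q):
        H=cv2.convexHull(proj(box(q[0],q[1],q[2],q[3],z0,z1),p).astype(np.float32))[:,0]
        I=np.zeros(size[::-1],np.uint8); cv2.fillConvexPoly(I,np.round(((H+.5-o)*k-.5)*16).astype(np.int32),1,shift=4)
        return float(np.abs(cv2.GaussianBlur(I.astype(np.float32),(0,0),k*.5)-T).sum()/T.sum())
    c=unproj(x0+bw/2-.5,y0+bh/2-.5,(z0+z1)/2,p); best=None
    for a in np.radians([0,22,45,67]):
        g=(lambda q:f([q[0],q[1],q[2],w])) if fixw else f
        s=[c[0],c[1],a]+([] if fixw else [w])
        d=np.diag([4,4,.25,3][:len(s)]); r=minimize(g,s,method="Nelder-Mead",options=dict(initial_simplex=np.vstack([s,np.array(s)+d]),xatol=.02,fatol=1e-5))
        if best is None or r.fun<best.fun: best=r
    q=best.x; q[2]=(q[2]+np.pi/4)%(np.pi/2)-np.pi/4
    return np.r_[q[:2],np.degrees(q[2]),q[3:]],best.fun
def meas(p,u,v,w,kind,**k):
    m,st=hull_of(p,u,v,**k); z=(0,30) if kind=="s" else (8,11) if kind=="b" else (11,41)
    r,e=fit(p,m,st,w,*z); r2,e2=fit(p,m,st,w,*z,fixw=False)
    print(kind,w,"xy,deg",np.round(r,2),round(e,3),"| free",np.round(r2,2),round(e2,3),"area",st[4],st[:4]); return r
E
cat > t.py <<'E'
from h import *
p=eyes.read_camera("top"); s=.64
for u,v,w,k in [(144,374,38,"s"),(232,356,58,"s"),(470,345,28,"s"),(546,361,48,"s"),(151,281,58,"b"),(292,255,38,"b"),(421,252,28,"b"),(553,278,48,"b"),(312,336,30,"s"),(388,330,32,"s")]:
    meas(p,int(u*s),int(v*s),w,k,sat=90)
E
python3 t.py
```

```text
s 38 xy,deg [404.63 367.53   4.15] 0.073 | free [404.54 367.54   6.15  39.52] 0.046 area 258 [ 83 232  19  17]
s 58 xy,deg [436.34 214.24 -15.27] 0.072 | free [436.4  215.09 -15.5   60.54] 0.031 area 524 [135 215  28  27]
s 28 xy,deg [ 454.85 -205.01    4.34] 0.118 | free [ 455.05 -204.71    4.35   30.08] 0.056 area 129 [295 215  12  12]
s 48 xy,deg [ 422.58 -340.57  -36.16] 0.131 | free [ 422.91 -339.82  -31.93   52.51] 0.041 area 371 [337 220  25  25]
b 58 xy,deg [572.84 362.2   22.11] 0.325 | free [575.29 361.18  19.32  70.81] 0.127 area 555 [ 82 159  28  35]
b 38 xy,deg [615.54 113.84  -8.02] 0.278 | free [615.88 112.96 -15.38  45.4 ] 0.049 area 239 [178 154  18  19]
b 28 xy,deg [ 619.98 -119.32   11.13] 0.283 | free [ 6.2006e+02 -1.1983e+02 -7.0000e-02  3.3430e+01] 0.018 area 139 [264 156  12  12]
b 48 xy,deg [ 573.46 -359.92  -20.21] 0.214 | free [ 574.29 -359.05  -19.32   54.88] 0.042 area 349 [344 167  22  23]
s 30 xy,deg [468.48  74.43   1.45] 0.164 | free [468.61  74.77  -7.9   27.57] 0.067 area 106 [194 211  12  11]
s 32 xy,deg [478.96 -60.19  13.1 ] 0.178 | free [ 4.7862e+02 -5.9770e+01  5.0000e-02  3.0520e+01] 0.159 area 111 [243 206  12  13]
```

```bash
cat > plan.py <<'E'
import sys,numpy as np
from cell import env
# plan.py x y z yaw_deg nrows claw : rows in tool axes
x,y,z,yaw=map(float,sys.argv[1:5]); n=int(sys.argv[5])
s=env.state(); P=s["eef_pos"]; a=np.degrees(s["tcp_rot"][2])
d=(np.array([x,y,z])-P)/n; t=(yaw-a+180)%360-180
print("t %.2f at"%s["t"],np.round(P,1),round(a,1),"delta/row",np.round(d,1),"turn",round(t,1),"|d|",round(np.linalg.norm(d),1))
for i in range(n):
    b=np.radians(a+t*i/n); X=np.array([np.cos(b),np.sin(b)]); Y=np.array([np.sin(b),-np.cos(b)])
    print([[round(d[:2]@X/60,3),round(d[:2]@Y/60,3),round(-d[2]/60,3)],round(-t/n/5,3)])
E
python3 plan.py 422.8 -340 180 58 8
```

```text
t 0.35 at [ 243.9 -575.4  214.5] 23.0 delta/row [22.4 29.4 -4.3] turn 35.0 |d| 37.2
[[np.float64(0.535), np.float64(-0.306), np.float64(0.072)], np.float64(-0.876)]
[[np.float64(0.556), np.float64(-0.264), np.float64(0.072)], np.float64(-0.876)]
[[np.float64(0.575), np.float64(-0.221), np.float64(0.072)], np.float64(-0.876)]
[[np.float64(0.59), np.float64(-0.177), np.float64(0.072)], np.float64(-0.876)]
[[np.float64(0.602), np.float64(-0.131), np.float64(0.072)], np.float64(-0.876)]
[[np.float64(0.61), np.float64(-0.085), np.float64(0.072)], np.float64(-0.876)]
[[np.float64(0.615), np.float64(-0.038), np.float64(0.072)], np.float64(-0.876)]
[[np.float64(0.616), np.float64(0.009), np.float64(0.072)], np.float64(-0.876)]
```

```bash
sed -i 's/print(\[\[round(d\[:2\]@X\/60,3),round(d\[:2\]@Y\/60,3),round(-d\[2\]\/60,3)\],round(-t\/n\/5,3)\])/print("[[%.3f,%.3f,%.3f],%.2f"%(d[:2]@X\/60,d[:2]@Y\/60,-d[2]\/60,-t\/n\/5))/' plan.py
python3 -m inch '[[[0.535,-0.306,0.072],-0.876,-1],[[0.556,-0.264,0.072],-0.876,-1],[[0.575,-0.221,0.072],-0.876,-1],[[0.59,-0.177,0.072],-0.876,-1],[[0.602,-0.131,0.072],-0.876,-1],[[0.61,-0.085,0.072],-0.876,-1],[[0.615,-0.038,0.072],-0.876,-1],[[0.616,0.009,0.072],-0.876,-1],[[0,0,0],0,-1],[[0,0,0],0,-1]]'
cat >> h.py <<'E'
def wr(name,*items,save=True):
    p=eyes.read_camera("wrist")
    for X,Y,w,k in items:
        z=30 if k=="s" else 11 if k=="b" else 41
        u,v=np.round(proj(np.array([[X,Y,z]]),p)[0]).astype(int); print("px",u,v)
        if 0<=u<512 and 0<=v<384: meas(p,u,v,w,k,sat=90)
    if save: cv2.imwrite(f"pics/{name}.png",p["pixels"][:,:,::-1])
    s=env.state(); print(round(s["t"],2),np.round(s["eef_pos"],1),np.degrees(s["tcp_rot"]).round(1),s["opening"])
E
python3 -c "
from h import *
wr('w1',(422.8,-340,48,'s'))"
```

```text
t: 1.6
eef_pos: [422.7, -340.4, 180.2]
tcp_rot: [3.141, 0.0, 1.012]
ft_force: [0.0, -0.8, 0.4]
opening: 1.0
grip_force: 0.0
px 253 178
s 48 xy,deg [ 425.33 -337.57  -32.91] 0.02 | free [ 425.26 -337.65  -32.31   48.54] 0.007 area 1928 [233 151  44  46]
1.65 [ 422.5 -340.7  180.2] [180.    0.   57.9] 1.00146908573694
```

View pics/w1.png

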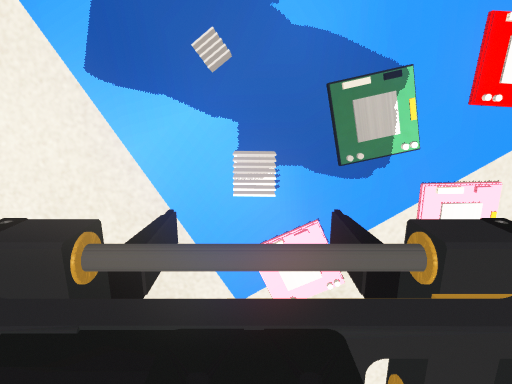

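The wrist view shows the 48 sink at (254,173), midway between the fingers, with its fins parallel to the closing line. Its board is at (375,117), and the pink decoy's corner at (318,220) is clear of the fingers.

```bash
python3 -m inch '[[[0.068,0.012,0.7],0,-1],[[0,0,0.8],0,-1],[[0,0,0.7],0,-1],[[0,0,0.4],0,-1],[[0,0,0.2],0,-1],[[0,0,0.1],0,-1],[[0,0,0],0,1],[[0,0,0],0,1],[[0,0,0],0,1],[[0,0,0],0,1]]'
```

```text
t: 2.9
eef_pos: [425.7, -337.0, 6.4]
tcp_rot: [3.141, 0.0, 1.012]
ft_force: [-0.6, 1.0, 0.1]
opening: 0.637
grip_force: 0.0
```

```bash
python3 -m inch '[[[0,0,0],0,1],[[0,0,0],0,1],[[0,0,0],0,1],[[0,0,-0.2],0,1],[[0,0,-0.5],0,1],[[0,0,-0.6],0,1],[[0,0,-0.6],0,1],[[0,0,-0.4],0,1],[[0,0,-0.1],0,1],[[0,0,0],0,1]]'; python3 plan.py 561 -397 150 70.7 6
```

```text
t: 4.15
eef_pos: [425.4, -336.8, 150.0]
tcp_rot: [3.141, 0.0, 1.012]
ft_force: [0.0, 1.0, -0.8]
opening: 0.503
grip_force: 30.0
t 4.15 at [ 425.4 -336.8  150. ] 58.0 delta/row [ 22.6 -10.   -0. ] turn 12.7 |d| 24.7
[[0.058,0.408,0.000],-0.42
[[0.043,0.410,0.000],-0.42
[[0.028,0.411,0.000],-0.42
[[0.012,0.412,0.000],-0.42
[[-0.003,0.412,0.000],-0.42
[[-0.018,0.412,0.000],-0.42
```

```bash
python3 -m inch '[[[0.058,0.408,0],-0.42,1],[[0.043,0.41,0],-0.42,1],[[0.028,0.411,0],-0.42,1],[[0.012,0.412,0],-0.42,1],[[-0.003,0.412,0],-0.42,1],[[-0.018,0.412,0],-0.42,1],[[0,0,0],0,1],[[0,0,0],0,1],[[0,0,0],0,1],[[0,0,0],0,1]]'
python3 -c "
from h import *
wr('w2',(574.3,-359,48,'b'))"
```

```text
t: 5.4
eef_pos: [560.8, -397.1, 150.2]
tcp_rot: [3.142, 0.0, 1.232]
ft_force: [-0.2, -0.1, -1.3]
opening: 0.501
grip_force: 30.0
px 254 143
b 48 xy,deg [ 576.31 -356.51  -19.36] 0.038 | free [ 576.12 -356.89  -19.36   49.01] 0.013 area 2184 [231 117  48  47]
5.45 [ 560.9 -397.2  150.3] [180.    0.   70.6] 0.5029797140915709
```

View pics/w2.png

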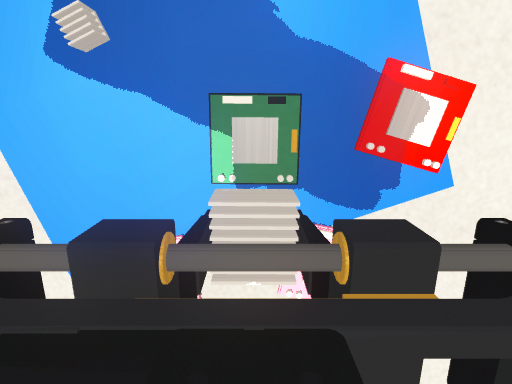

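```bash
python3 -c "
from h import *
p=eyes.read_camera('wrist');s=env.state();P=s['eef_pos'];a=s['tcp_rot'][2]
B=box(P[0],P[1],a,48,P[2]-6.4,P[2]+23.6); q=proj(B,p); print(np.round(q,1).tolist(),p['fx'],p['cx'],p['cy'])
for r in (190,193,196,200,203,206):
    x=p['pixels'][r,195:315].astype(int); print(r,[ (int(c)+195,) for c in np.where(np.abs(np.diff(x.sum(1)))>120)[0]])
"
python3 plan.py 576.4 -356.0 60 70.64 4
```

```text
[[289.8, 258.7], [292.2, 188.1], [215.1, 188.0], [217.2, 258.6], [296.3, 283.8], [299.6, 201.7], [207.7, 201.6], [210.8, 283.7]] 292.1123805986827 253.549016802784 188.45418954404994
190 [(303,)]
193 [(308,)]
196 [(313,)]
200 []
203 [(207,)]
206 []
t 5.50 at [ 560.9 -397.2  150.3] 70.6 delta/row [  3.9  10.3 -22.6] turn 0.0 |d| 25.1
[[0.183,0.004,0.376],-0.00
[[0.183,0.004,0.376],-0.00
[[0.183,0.004,0.376],-0.00
[[0.183,0.004,0.376],-0.00
```

```bash
python3 -m inch '[[[0.183,0.004,0.35],0,1],[[0.183,0.004,0.45],0,1],[[0.183,0.004,0.45],0,1],[[0.183,0.004,0.4],0,1],[[0,0,0.3],0,1],[[0,0,0.15],0,1],[[0,0,0.05],0,1],[[0,0,0.03],0,1],[[0,0,0],0,1],[[0,0,0],0,1]]'
```

```text
t: 6.75
eef_pos: [576.8, -356.3, 19.8]
tcp_rot: [3.141, 0.0, 1.232]
ft_force: [0.1, -0.2, -0.5]
opening: 0.507
grip_force: 30.0
```

```bash
python3 -m inch '[[[0.003,-0.008,0.012],0,1],[[0,0,0.01],0,1],[[0,0,0.01],0,1],[[0,0,0.01],0,1],[[0,0,0],0,1],[[0,0,0],0,1],[[0,0,0],0,1],[[0,0,0],0,0.8],[[0,0,0],0,0.5],[[0,0,0],0,-0.2]]'
```

```text
t: 8.0
eef_pos: [576.4, -355.9, 16.9]
tcp_rot: [3.141, 0.0, 1.232]
ft_force: [-0.4, -0.2, -0.6]
opening: 0.559
grip_force: 0.0
```

```bash
python3 -m inch '[[[0,0,0],0,-0.5],[[0,0,0],0,-0.5],[[0,0,-0.2],0,-0.5],[[0,0,-0.5],0,-1],[[0,0,-0.6],0,-1],[[-0.1,0,-0.6],0,-1],[[-0.1,0,-0.5],0,-1],[[-0.1,0,-0.2],0,-1],[[0,0,0],0,-1],[[0,0,0],0,-1]]'
python3 -c "
from h import *
wr('w3',(576.2,-356,48,'p'))"
python3 plan.py 455 -205 180 94.35 8
```

```text
t: 9.25
eef_pos: [569.9, -372.4, 171.4]
tcp_rot: [-3.14, -0.001, 1.232]
ft_force: [-1.2, 0.3, 0.4]
opening: 0.997
grip_force: 0.0
px 254 166
p 48 xy,deg [ 576.62 -356.14  -19.24] 0.035 | free [ 576.24 -356.41  -19.62   48.97] 0.014 area 2191 [231 141  48  49]
9.3 [ 569.9 -372.3  171.4] [-179.9   -0.    70.6] 0.9974865742053262
t 9.30 at [ 569.9 -372.3  171.4] 70.6 delta/row [-14.4  20.9   1.1] turn 23.7 |d| 25.4
[[0.249,-0.342,-0.018],-0.59
[[0.267,-0.328,-0.018],-0.59
[[0.283,-0.314,-0.018],-0.59
[[0.299,-0.299,-0.018],-0.59
[[0.314,-0.283,-0.018],-0.59
[[0.328,-0.266,-0.018],-0.59
[[0.342,-0.249,-0.018],-0.59
[[0.354,-0.231,-0.018],-0.59
```

View pics/w3.png

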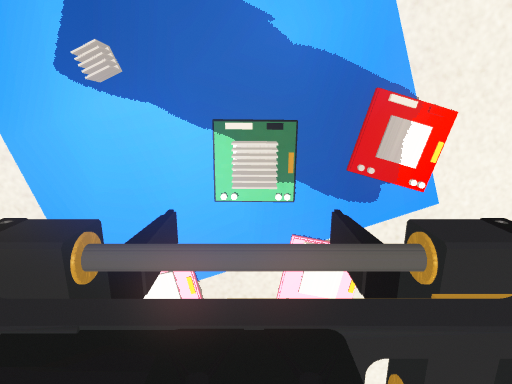

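The wrist view shows sink 48 centred and square on its chip at (254,166), measured within 0.5 mm. Next is sink 28.

```bash
python3 -m inch '[[[0.249,-0.342,0.05],-0.59,-1],[[0.267,-0.328,0.05],-0.59,-1],[[0.283,-0.314,0.05],-0.59,-1],[[0.299,-0.299,0.05],-0.59,-1],[[0.314,-0.283,0.05],-0.59,-1],[[0.328,-0.266,0.05],-0.59,-1],[[0.342,-0.249,0.05],-0.59,-1],[[0.354,-0.231,0.05],-0.59,-0.5],[[0,0,0],0,-0.5],[[0,0,0],0,-0.5]]'
python3 -c "
from h import *
wr('w4',(457,-204,28,'s'),(620,-119.8,28,'b'))"
```

```text
t: 10.55
eef_pos: [456.1, -205.9, 148.6]
tcp_rot: [3.141, 0.0, 1.643]
ft_force: [-0.0, 0.3, 1.3]
opening: 0.767
grip_force: 0.0
px 254 183
s 28 xy,deg [ 457.28 -202.43    4.91] 0.018 | free [ 457.28 -202.46    4.9    28.08] 0.018 area 838 [241 164  28  32]
px 420 110
b 28 xy,deg [ 622.2  -116.99   -2.35] 0.085 | free [ 622.38 -116.88   -1.41   29.49] 0.014 area 866 [405  92  35  32]
10.6 [ 456.1 -206.   148.6] [180.    0.   94.2] 0.7544970263560347
```

```bash
python3 -m inch '[[[0.057,0.025,0.5],-0.14,0],[[0,0,0.7],0,0],[[0,0,0.6],0,0],[[0,0,0.35],0,0],[[0,0,0.15],0,0],[[0,0,0.07],0,0],[[0,0,0],0,1],[[0,0,0],0,1],[[0,0,0],0,1],[[0,0,0],0,1]]'
python3 plan.py 622.3 -146.9 140 89.3 7
```

```text
t: 11.85
eef_pos: [457.1, -202.0, 7.2]
tcp_rot: [3.141, 0.001, 1.656]
ft_force: [-0.6, 1.0, 6.4]
opening: 0.291
grip_force: 30.0
t 11.85 at [ 457.1 -202.     7.2] 94.9 delta/row [23.6  7.9 19. ] turn -5.6 |d| 31.3
[[0.097,0.403,-0.316],0.16
[[0.103,0.402,-0.316],0.16
[[0.108,0.400,-0.316],0.16
[[0.114,0.399,-0.316],0.16
[[0.120,0.397,-0.316],0.16
[[0.125,0.395,-0.316],0.16
[[0.131,0.394,-0.316],0.16
```

```bash
python3 -m inch '[[[0,0,-0.2],0,1],[[0,0,-0.6],0,1],[[0.114,0.4,-0.6],0.16,1],[[0.114,0.4,-0.5],0.16,1],[[0.114,0.4,-0.3],0.16,1],[[0.114,0.4,0],0.16,1],[[0.114,0.4,0],0.16,1],[[0.114,0.4,0],0.16,1],[[0.114,0.4,0],0.16,1],[[0,0,0],0,1]]'
python3 -c "
from h import *
wr('w5',(622.3,-117,28,'b'))"
```

```text
t: 13.1
eef_pos: [623.1, -146.1, 138.9]
tcp_rot: [3.141, 0.0, 1.56]
ft_force: [-1.2, -0.3, -0.4]
opening: 0.289
grip_force: 30.0
px 252 155
b 28 xy,deg [ 621.87 -116.96   -1.28] 0.078 | free [ 621.98 -117.16   -1.35   29.26] 0.013 area 810 [238 141  29  29]
13.15 [ 622.2 -146.4  138.8] [-180.     0.    89.4] 0.2926798310998392
```

```bash
python3 -m inch '[[[0.1,-0.004,0.2],0.12,1],[[0.13,-0.004,0.4],0,1],[[0.13,0,0.45],0,1],[[0.1,0,0.4],0,1],[[0.035,0,0.3],0,1],[[0,0,0.15],0,1],[[0,0,0.05],0,1],[[0,0,0.02],0,1],[[0,0,0],0,1],[[0,0,0],0,1]]'
```

```text
t: 14.4
eef_pos: [622.8, -117.1, 20.8]
tcp_rot: [3.141, 0.0, 1.548]
ft_force: [0.2, 0.8, -0.7]
opening: 0.296
grip_force: 30.0
```

```bash
python3 -m inch '[[[0.004,-0.006,0.015],0,1],[[0,0,0.01],0,1],[[0,0,0.01],0,1],[[0,0,0.01],0,1],[[0,0,0],0,1],[[0,0,0],0,1],[[0,0,0],0,1],[[0,0,0],0,0.8],[[0,0,0],0,0.5],[[0,0,0],0,0]]'
```

```text
t: 15.65
eef_pos: [622.3, -116.8, 17.8]
tcp_rot: [3.141, 0.0, 1.548]
ft_force: [0.5, -0.3, 0.6]
opening: 0.351
grip_force: 0.0
```

```bash
python3 -m inch '[[[0,0,0],0,0],[[0,0,0],0,0],[[0,0,-0.2],0,0],[[0,0,-0.5],0,-1],[[0,0,-0.6],0,-1],[[-0.1,0,-0.5],0,-1],[[-0.1,0,-0.3],0,-1],[[-0.1,0,-0.1],0,-1],[[0,0,0],0,-1],[[0,0,0],0,-1]]'
python3 -c "
from h import *
wr('w6',(622,-117,28,'p'))"
python3 plan.py 438 216 170 74.5 9
```

```text
t: 16.9
eef_pos: [621.4, -134.6, 148.8]
tcp_rot: [-3.14, -0.0, 1.548]
ft_force: [0.5, -0.1, -0.4]
opening: 1.0
grip_force: 0.0
px 254 170
p 28 xy,deg [ 6.2241e+02 -1.1716e+02 -5.3000e-01] 0.055 | free [ 622.34 -117.12   -1.22   28.87] 0.016 area 953 [239 152  31  33]
16.95 [ 621.5 -134.5  148.8] [-179.9   -0.    88.7] 0.9979868366884808
t 16.95 at [ 621.5 -134.5  148.8] 88.7 delta/row [-20.4  38.9   2.4] turn -14.2 |d| 44.0
[[0.641,-0.354,-0.039],0.32
[[0.631,-0.372,-0.039],0.32
[[0.621,-0.389,-0.039],0.32
[[0.610,-0.406,-0.039],0.32
[[0.598,-0.423,-0.039],0.32
[[0.587,-0.439,-0.039],0.32
[[0.574,-0.455,-0.039],0.32
[[0.561,-0.471,-0.039],0.32
[[0.548,-0.486,-0.039],0.32
```

View pics/w6.png

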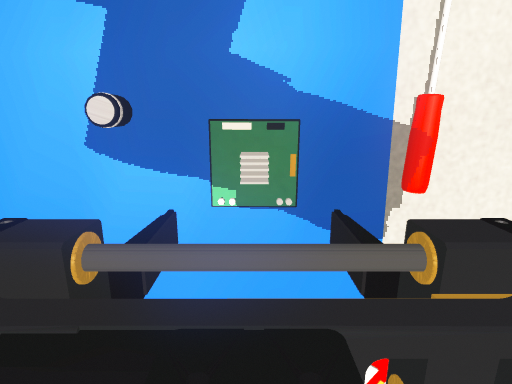

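Sink 28 sits centred on its chip at (254,168), and the capacitor at (107,110) is undisturbed. Next is sink 58.

```bash
python3 -m inch '[[[0.641,-0.354,-0.04],0.32,-1],[[0.631,-0.372,-0.04],0.32,-1],[[0.621,-0.389,-0.04],0.32,-1],[[0.61,-0.406,-0.04],0.32,-1],[[0.598,-0.423,-0.04],0.32,-1],[[0.587,-0.439,-0.04],0.32,-1],[[0.574,-0.455,-0.04],0.32,-1],[[0.561,-0.471,-0.04],0.32,-1],[[0.548,-0.486,-0.04],0.32,-1],[[0,0,0],0,-1]]'
python3 -c "
from h import *
wr('w7',(439,217,58,'s'),(577,363,58,'b'))"
```

```text
t: 18.2
eef_pos: [437.5, 217.9, 171.0]
tcp_rot: [-3.141, 0.0, 1.3]
ft_force: [0.7, -0.4, 0.3]
opening: 1.001
grip_force: 0.0
px 255 181
s 58 xy,deg [437.56 216.36 -15.46] 0.025 | free [437.5  216.36 -15.38  58.86] 0.003 area 2930 [227 152  55  56]
px 349 5
b 58 xy,deg [572.4  363.32  19.6 ] 0.19 | free [572.43 363.37  19.53  58.11] 0.19 area 2249 [305   0  79  49]
18.25 [438.2 216.8 170.9] [-180.     0.    74.5] 0.999574595489786
```

```bash
python3 -m inch '[[[-0.01,-0.01,0.6],0,-1],[[0,0,0.8],0,-1],[[0,0,0.7],0,-1],[[0,0,0.4],0,-0.6],[[0,0,0.17],0,0],[[0,0,0.07],0,0.3],[[0,0,0],0,1],[[0,0,0],0,1],[[0,0,0],0,1],[[0,0,0],0,1]]'
python3 plan.py 585 325 150 109.3 8
```

```text
t: 19.5
eef_pos: [438.3, 215.7, 7.4]
tcp_rot: [3.141, -0.0, 1.297]
ft_force: [-0.8, -1.8, 6.3]
opening: 0.612
grip_force: 30.0
t 19.50 at [438.3 215.7   7.4] 74.3 delta/row [18.3 13.7 17.8] turn 35.0 |d| 29.0
[[0.302,0.233,-0.297],-0.87
[[0.283,0.255,-0.297],-0.87
[[0.263,0.276,-0.297],-0.87
[[0.241,0.295,-0.297],-0.87
[[0.218,0.313,-0.297],-0.87
[[0.194,0.328,-0.297],-0.87
[[0.168,0.342,-0.297],-0.87
[[0.141,0.354,-0.297],-0.87
```

```bash
python3 -m inch '[[[0,0,-0.2],0,1],[[0,0,-0.6],0,1],[[0.302,0.233,-0.4],-0.87,1],[[0.283,0.255,-0.4],-0.87,1],[[0.263,0.276,-0.3],-0.87,1],[[0.241,0.295,-0.2],-0.87,1],[[0.218,0.313,-0.1],-0.87,1],[[0.194,0.328,-0.1],-0.87,1],[[0.168,0.342,-0.08],-0.87,1],[[0.141,0.354,0],-0.87,1]]'
python3 -c "
from h import *
wr('w8',(574,363,58,'b'))"
```

```text
t: 20.75
eef_pos: [585.4, 325.1, 150.8]
tcp_rot: [3.141, 0.0, 1.907]
ft_force: [-0.3, 0.4, -1.8]
opening: 0.61
grip_force: 30.0
px 255 144
b 58 xy,deg [548.86 464.9   19.35] 0.976 | free [719.71  22.07 -36.93 866.58] 0.083 area 111495 [  0   0 512 384]
20.8 [587.1 326.2 150.4] [179.9  -0.  109.5] 0.6077997668102408
```

View pics/w8.png

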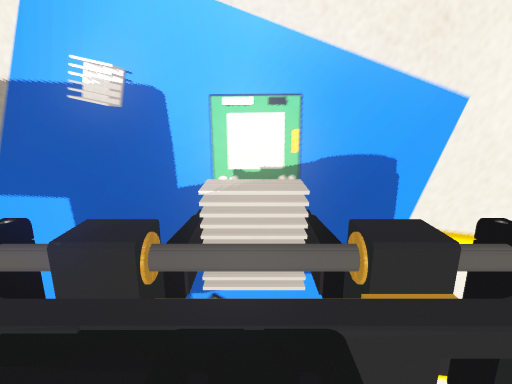

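Chip 58 is at (256,140) and the held sink starts at row 180. White pads just below the chip merged the two regions, so I'll re-measure with clipping.

```bash
python3 -c "
from h import *
p=eyes.read_camera('wrist')
for th in (172,):
    q=dict(p); q['pixels']=p['pixels'].copy(); q['pixels'][th:]=[0,0,255]; q['pixels'][:107]=[0,0,255]
    for sat in (60,90): meas(q,256,140,58,'b',sat=sat)
for i in range(3): print(env.state()['eef_pos'].round(1),np.degrees(env.state()['tcp_rot'][2]).round(2))
"
```

```text
b 58 xy,deg [572.55 364.97  19.52] 0.022 | free [572.57 364.9   19.53  58.4 ] 0.018 area 3145 [224 114  57  56]
b 58 xy,deg [571.67 365.06  19.53] 0.095 | free [573.01 364.49  19.65  61.24] 0.02 area 3279 [223 113  60  59]
[585.8 325.4 150. ] 109.19
[585.8 325.4 150. ] 109.19
[585.8 325.4 150. ] 109.19
```

```bash
python3 -m inch '[[[0.15,0.009,0.35],-0.06,1],[[0.18,0,0.4],0,1],[[0.18,0,0.45],0,1],[[0.179,0,0.4],0,1],[[0,0,0.3],0,1],[[0,0,0.17],0,1],[[0,0,0.06],0,1],[[0,0,0.02],0,1],[[0,0,0],0,1],[[0,0,0],0,1]]'
python3 -c "
from h import *
for i in range(3):
    eyes.read_camera('wrist'); s=env.state(); print(s['eef_pos'].round(2),np.degrees(s['tcp_rot'][2]).round(2))"
```

```text
t: 22.1
eef_pos: [572.0, 363.8, 21.1]
tcp_rot: [3.141, 0.0, 1.909]
ft_force: [-0.6, 0.5, -0.4]
opening: 0.603
grip_force: 30.0
[571.97 363.85  21.01] 109.4
[571.93 363.87  20.94] 109.4
[571.87 363.85  20.84] 109.41
```

```bash
python3 -m inch '[[[0.007,0.016,0.012],0,1],[[0,0,0.01],0,1],[[0,0,0.01],0,1],[[0,0,0.01],0,1],[[0,0,0.003],0,1],[[0,0,0],0,1],[[0,0,0],0,1],[[0,0,0],0,0.2],[[0,0,0],0,-0.3],[[0,0,0],0,-0.5]]'
```

```text
t: 23.5
eef_pos: [572.7, 364.6, 17.8]
tcp_rot: [3.141, 0.0, 1.909]
ft_force: [0.3, 0.8, 0.4]
opening: 0.708
grip_force: 0.0
```

```bash
python3 -m inch '[[[0,0,0],0,-0.7],[[0,0,0],0,-0.8],[[0,0,-0.2],0,-0.8],[[0,0,-0.5],0,-1],[[0,0,-0.6],0,-1],[[-0.1,0,-0.6],0,-1],[[-0.1,0,-0.5],0,-1],[[-0.1,0,-0.2],0,-1],[[0,0,0],0,-1],[[0,0,0],0,-1]]'
python3 -c "
from h import *
wr('w9',(572.6,364.8,58,'p'),(406,370,38,'s'))"
python3 plan.py 406 370 170 96 8
```

```text
t: 24.75
eef_pos: [578.1, 347.4, 172.7]
tcp_rot: [-3.14, 0.0, 1.909]
ft_force: [0.2, -0.6, -0.0]
opening: 0.998
grip_force: 0.0
px 254 165
p 58 xy,deg [577.86 370.67  26.23] 0.368 | free [578.5  366.09  19.54  73.1 ] 0.091 area 3589 [217 128  79  72]
px 103 105
s 38 xy,deg [405.01 368.94   5.97] 0.035 | free [405.09 368.6    6.59  38.93] 0.015 area 1592 [83 83 52 46]
24.8 [578.1 347.5 172.5] [-179.9    0.   109.4] 1.001436118353722
t 24.80 at [578.1 347.5 172.5] 109.4 delta/row [-21.5   2.8  -0.3] turn -13.4 |d| 21.7
[[0.163,-0.322,0.005],0.34
[[0.154,-0.327,0.005],0.34
[[0.144,-0.331,0.005],0.34
[[0.135,-0.336,0.005],0.34
[[0.125,-0.339,0.005],0.34
[[0.115,-0.343,0.005],0.34
[[0.105,-0.346,0.005],0.34
[[0.094,-0.349,0.005],0.34
```

View pics/w9.png

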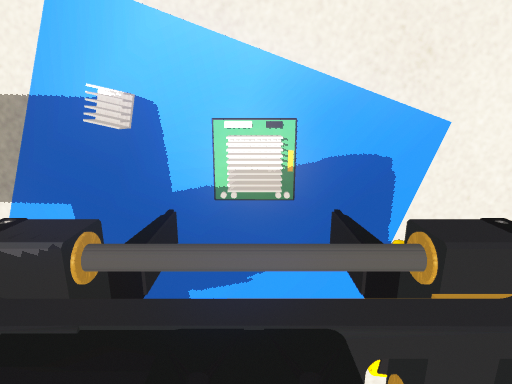

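Sink 58 sits on its chip at (254,165). I'll re-measure it with the white pads clipped out.

```bash
python3 -c "
from h import *
p=eyes.read_camera('wrist'); q=dict(p); I=p['pixels'].copy(); J=I.copy(); J[:]=[0,0,255]; J[132:191,218:288]=I[132:191,218:288]; q['pixels']=J
hsv=cv2.cvtColor(J,cv2.COLOR_RGB2HSV)
for sat in (40,60):
    m=(hsv[...,1]<sat).astype(np.uint8); m=cv2.morphologyEx(cv2.morphologyEx(m,3,np.ones((5,5))),2,np.ones((9,9)))
    st=np.array(cv2.boundingRect(m)); print(st,fit(p,m>0,st,58,11,41),fit(p,m>0,st,58,11,41,fixw=False))
cv2.imwrite('pics/c9.png',cv2.resize(I[105:210,200:310,::-1],(660,630)[:2],interpolation=cv2.INTER_NEAREST)[:600])
H=proj(box(572.6,364.8,np.radians(19.5),58,11,41),p);print(H.round(1).tolist())
"
```

```text
[226 135  57  56] (array([572.32925195, 365.82971547,  19.50037105]), np.float64(0.027896014973521233)) (array([572.49636269, 365.54950437,  19.52528178,  57.98082332]), np.float64(0.0279385969042778))
[226 135  57  56] (array([572.29772951, 366.1574307 ,  19.4841275 ]), np.float64(0.029080646112561226)) (array([572.33460313, 366.24336322,  19.48196904,  57.81372494]), np.float64(0.02944297529757023))
[[229.0, 185.6], [278.8, 185.6], [279.8, 135.2], [228.0, 135.2], [226.7, 192.0], [281.1, 192.0], [282.3, 136.9], [225.4, 136.9]]
```

View pics/c9.png

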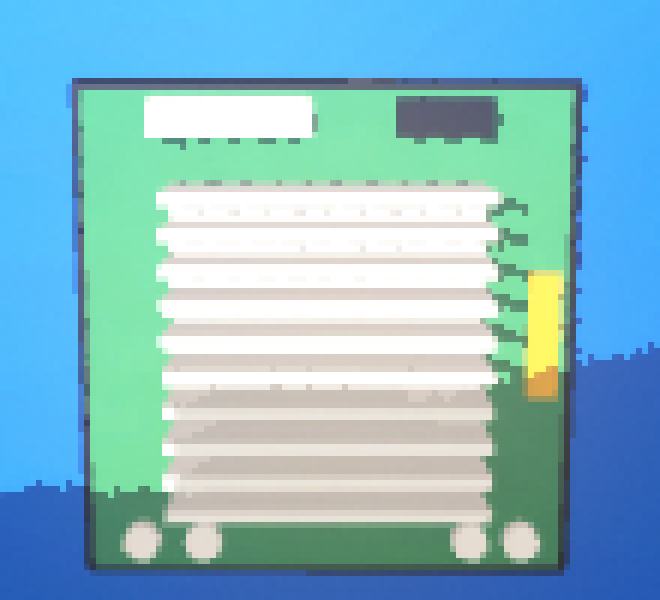

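The crop edges (columns 226–283, rows 136–192) match the prediction within about 0.5 px, so sink 58 is good. Last is sink 38.

```bash
python3 -m inch '[[[0.163,-0.322,0.03],0.34,-1],[[0.154,-0.327,0.03],0.34,-1],[[0.144,-0.331,0.03],0.34,-1],[[0.135,-0.336,0.03],0.34,-1],[[0.125,-0.339,0.03],0.34,-1],[[0.115,-0.343,0.03],0.34,-1],[[0.105,-0.346,0.03],0.34,-0.6],[[0.094,-0.349,0.03],0.34,-0.6],[[0,0,0],0,-0.6],[[0,0,0],0,-0.6]]'
python3 -c "
from h import *
wr('w10',(405.5,369,38,'s'))"
```

```text
t: 26.1
eef_pos: [407.2, 370.5, 159.3]
tcp_rot: [3.141, 0.0, 1.673]
ft_force: [-0.3, 0.3, -0.4]
opening: 0.802
grip_force: 0.0
px 251 184
s 38 xy,deg [405.41 368.82   6.65] 0.014 | free [405.3  368.81   6.69  38.26] 0.01 area 1377 [233 162  37  40]
26.15 [407.3 370.4 159.3] [180.    0.   95.8] 0.8005154396658429
```

```bash
python3 -m inch '[[[-0.023,-0.034,0.5],-0.17,-0.3],[[0,0,0.7],0,-0.3],[[0,0,0.65],0,-0.3],[[0,0,0.4],0,-0.3],[[0,0,0.2],0,0],[[0,0,0.09],0,0],[[0,0,0],0,1],[[0,0,0],0,1],[[0,0,0],0,1],[[0,0,0],0,1]]'
python3 -m inch '[[[0,0,0],0,1],[[0,0,0],0,1],[[0,0,-0.2],0,1],[[0,0,-0.6],0,1],[[0,0,-0.7],0,1],[[0,0,-0.6],0,1],[[0,0,-0.3],0,1],[[0,0,0],0,1],[[0,0,0],0,1],[[0,0,0],0,1]]'
python3 plan.py 607 83 150 74.6 8
```

```text
t: 27.4
eef_pos: [404.9, 369.0, 7.7]
tcp_rot: [3.141, -0.0, 1.687]
ft_force: [-0.8, -0.4, 6.1]
opening: 0.399
grip_force: 30.0
t: 28.65
eef_pos: [404.4, 368.6, 150.2]
tcp_rot: [-3.14, 0.001, 1.687]
ft_force: [0.1, -0.3, -0.4]
opening: 0.395
grip_force: 30.0
t 28.65 at [404.4 368.6 150.2] 96.7 delta/row [ 25.3 -35.7  -0. ] turn -22.1 |d| 43.8
[[-0.640,0.350,0.000],0.55
[[-0.622,0.381,0.000],0.55
[[-0.603,0.410,0.000],0.55
[[-0.583,0.439,0.000],0.55
[[-0.561,0.466,0.000],0.55
[[-0.538,0.493,0.000],0.55
[[-0.514,0.518,0.000],0.55
[[-0.488,0.542,0.000],0.55
```

```bash
python3 -m inch '[[[-0.64,0.35,0],0.55,1],[[-0.622,0.381,0],0.55,1],[[-0.603,0.41,0],0.55,1],[[-0.583,0.439,0],0.55,1],[[-0.561,0.466,0],0.55,1],[[-0.538,0.493,0],0.55,1],[[-0.514,0.518,0],0.55,1],[[-0.488,0.542,0],0.55,1],[[0,0,0],0,1],[[0,0,0],0,1]]'
python3 -c "
from h import *
wr('w11',(617,114,38,'b'));wr('w11',(617,114,38,'b'))"
```

```text
t: 29.9
eef_pos: [606.8, 83.6, 150.3]
tcp_rot: [-3.14, 0.0, 1.303]
ft_force: [-0.1, 0.9, -1.6]
opening: 0.397
grip_force: 30.0
px 255 151
b 38 xy,deg [616.95 114.91 -14.37] 0.039 | free [616.86 114.85 -15.1   38.78] 0.007 area 1356 [237 132  37  37]
29.95 [606.7  84.  150.6] [-179.9    0.    74.7] 0.39826186949168363
px 256 151
b 38 xy,deg [617.07 115.08 -14.3 ] 0.035 | free [616.88 115.23 -15.05  38.79] 0.01 area 1340 [237 132  37  37]
30.0 [606.7  84.3 150.8] [-180.     0.    74.7] 0.4028254692493259
```

View pics/w11.png

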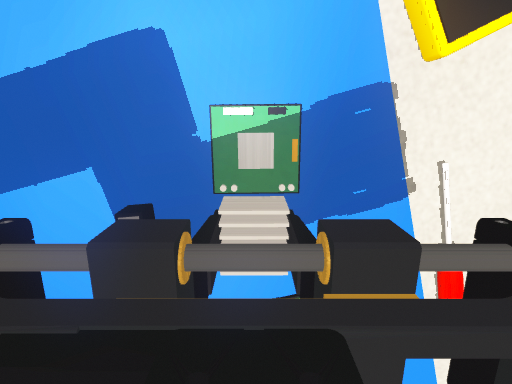

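Chip 38 is at (256,151), clear of the held sink.

```bash
python3 -m inch '[[[0.1,0.014,0.35],-0.05,1],[[0.15,0.014,0.4],0,1],[[0.15,0,0.45],0,1],[[0.143,0,0.4],0,1],[[0,0,0.3],0,1],[[0,0,0.17],0,1],[[0,0,0.06],0,1],[[0,0,0.02],0,1],[[0,0,0],0,1],[[0,0,0],0,1]]'
python3 -c "
from h import *
for i in range(3):
    eyes.read_camera('wrist'); s=env.state(); print(s['eef_pos'].round(2),np.degrees(s['tcp_rot'][2]).round(2))"
```

```text
t: 31.25
eef_pos: [617.8, 114.3, 22.6]
tcp_rot: [3.141, -0.0, 1.307]
ft_force: [0.1, 0.6, -0.9]
opening: 0.396
grip_force: 30.0
[617.74 114.29  22.53] 74.9
[617.71 114.3   22.46] 74.9
[617.63 114.32  22.36] 74.9
```

```bash
python3 -m inch '[[[0.011,-0.015,0.02],0,1],[[0,0,0.015],0,1],[[0,0,0.01],0,1],[[0,0,0.01],0,1],[[0,0,0.006],0,1],[[0,0,0],0,1],[[0,0,0],0,1],[[0,0,0],0,1],[[0,0,0],0,1],[[0,0,0],0,1]]'
```

```text
t: 32.65
eef_pos: [616.8, 115.2, 18.8]
tcp_rot: [3.141, 0.0, 1.307]
ft_force: [-2.4, -0.2, 5.3]
opening: 0.396
grip_force: 30.0
```

Contact shows 5 N, so I'll release.

```bash
python3 -m inch '[[[0,0,0],0,0.5],[[0,0,0],0,0.2],[[0,0,0],0,0],[[0,0,0],0,-0.3],[[0,0,0],0,-0.4],[[0,0,-0.2],0,-0.4],[[0,0,-0.5],0,-0.4],[[-0.1,0,-0.6],0,-1],[[-0.1,0,-0.6],0,-1],[[-0.1,0,-0.5],0,-1]]'
python3 -m inch '[[[0,0,-0.2],0,-1],[[0,0,0],0,-1],[[0,0,0],0,-1],[[0,0,0],0,-1],[[0,0,0],0,-1],[[0,0,0],0,-1],[[0,0,0],0,-1],[[0,0,0],0,-1],[[0,0,0],0,-1],[[0,0,0],0,-1]]'
python3 -c "
from h import *
wr('w12',(616.9,115.1,38,'p'))
p=eyes.read_camera('top'); cv2.imwrite('pics/top2.png',cv2.resize(p['pixels'][90:290,40:480,::-1],(800,364)))"
```

```text
t: 33.9
eef_pos: [612.2, 97.7, 164.9]
tcp_rot: [3.14, -0.0, 1.307]
ft_force: [0.1, 0.4, 1.4]
opening: 0.957
grip_force: 0.0
t: 35.15
eef_pos: [612.1, 97.8, 174.5]
tcp_rot: [3.142, 0.0, 1.307]
ft_force: [-0.5, 0.5, 1.0]
opening: 0.999
grip_force: 0.0
px 253 165
p 38 xy,deg [616.8  115.07 -14.99] 0.056 | free [616.93 115.14 -14.91  39.31] 0.014 area 1412 [235 144  38  40]
35.2 [612.2  97.8 174.5] [180.    0.   74.9] 1.0022288701205762
```

View pics/w12.png

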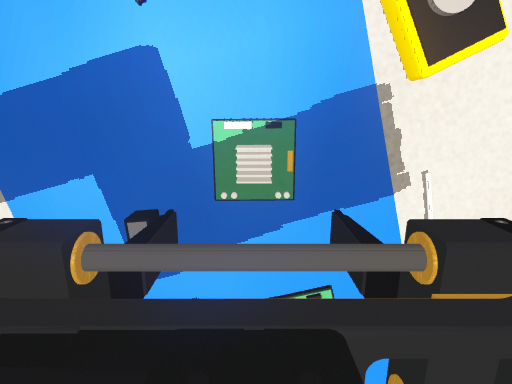

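View pics/top2.png

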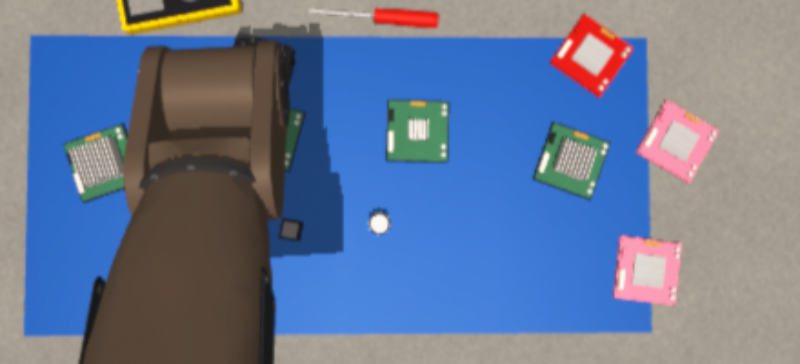

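Sink 38 measures (616.9,115.1) at −15°, matching its chip. The top view shows sinks 58, 28 and 48 on their boards, and the relay at (290,230) and capacitor at (379,222) standing. I'm handing in.

```bash
python3 -c "
from cell import env
print(env.job_done())"
```

```text
the job is handed in; nothing more can be done
None
```

All four heat sinks are set fins up on their matching chips, centred to within about 0.5 mm by camera; the relay and capacitor were left standing, and the job was handed in at about 35 s.

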